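# Fit the divider into a food-pantry crate

## Task

The black crate holds cans at one end and a jar at the other. Take the long divider board out of the wooden stand, slide it straight down between the two pairs of guide ribs in the middle of the crate until it stands fully home on the crate's floor, and let go of it. Lower it in rather than dropping it, and leave the short board standing in the wooden stand.

Things in the scene. Friction and masses are not known exactly. Their poses are not given: they have to be found in the camera images.
- long_board: Long divider board: plywood slab 10 mm thick (own x), 200 mm long (own y), 165 mm high (own z), 150 to 250 g. Starts upright in either slot of the stand, its underside 10 mm above the table. Origin: centre of its underside. Its top 120 mm or more are free above the stand's rails: pinch it across its thickness from above at the middle of the top edge, and lift straight up.
- short_board: The short divider board, not wanted: same plywood, 10 mm thick (own x), only 125 mm long (own y), 165 mm high (own z), upright in the other slot of the stand. Origin: centre of its underside.
- crate: Black open crate, fixed, 300 (own x) x 226 (own y) x 120 mm high, walls and floor 5 mm. Origin: centre of underside; z up. Grey guide ribs on both long walls make one slot in the plane x = 0, along y: 18 mm wide, flaring to 36 mm over the top 30 mm, 216 mm long wall to wall; ribs 24 mm deep. Home: board's underside 5 mm above crate's, top 50 mm above rim. Loose cans and jar inside are below rim.
- stand: Wooden stand, fixed, 160 (own x) x 150 (own y) x 45 mm high: a 10 mm base with two slots at own x = -45 and +45 mm, each 13 mm wide, 35 mm deep, along own y, open at both ends. Origin: centre of its underside on the table. Stand and crate may each be on the robot's left or right; a loose jar 100 mm high stands between them.
Things that resemble listed ones, but are neither listed nor needed, are in the scene too. Several things look just like the stand: the one meant starts farthest from the robot's base. What is shaped like the long_board but blue is not meant.

How it is judged (in metres and radians):
At the end, for the whole second after the job is handed in: The long board is at rest in the crate's slot: upright and parallel to it within 10 degrees, within 12 mm of its middle plane and 15 mm of centre along it, underside within 12 mm of the crate floor. The short board stands in the stand (10 degrees, raised under 20 mm, moved under 40 mm) (z of long_board in the frame of crate below 0.017 m and x of long_board in the frame of crate between -0.012 and 0.012 m and y of long_board in the frame of crate between -0.015 and 0.015 m and angle between the x axis of long_board and the x axis of crate, either way round below 0.175 rad and angle between each of long_board, short_board's own z axis and vertical below 0.175 rad and linear speed of long_board below 0.02 m/s and z of short_board in the frame of stand below 0.03 m and distance of short_board from where it was at the start of the episode below 0.04 m); the robot touches nothing.
It fails at once if the long board is dropped into the crate (it moves faster than 0.8 m/s with its underside below the rim) (z of long_board in the frame of crate below 0.12 m and horizontal distance between long_board and crate below 0.1 m and linear speed of long_board above 0.8 m/s).
It fails at once if the short board is taken out of the stand (lifted by more than 50 mm) (z of short_board in the frame of stand above 0.06 m).
It also fails if it takes over 42 s, if anything falls off the work surface, if the arm or the gripper's body presses on something with over 40 N, if the wrist force passes 120 N, or if a joint passes its speed limit or range.

## Robot

A 6-joint arm with a two-finger parallel gripper is mounted at the origin on the work surface. World frame = base frame: x ahead of the robot, y to its left, z up, the work surface at z = 0. Lengths are in m, angles in degrees, forces in N, time in s.
With the tool pointing down it reaches from about 0.3 to 0.75 m from the base axis. Payload 8.5 kg.
Tool frame: the origin (TCP) lies at the very end of the fingers, on their centre line; the grasp point (between the pads) lies 19 mm behind it; z points along the fingers, y is the line along which they close (so a half turn about z gives the same grasp; the last joint's range is limited). The gripper opens to 85 mm and grips with 20 to 120 N. Pads are 22 mm wide; open, the fingers measure 114 mm over their backs; the gripper's body (76 mm by 85 mm) begins 54 mm behind the grasp point. The pads swing forward as they close: fully open they stand 13 mm farther back than shut.
Start: joints at [-85.846, 21.807, 74.336, -0, 83.858, -12.336], TCP at [0.156, -0.527, 0.231] pointing down, gripper open.
Joint ranges: [-178.18, 178.18], [-50.72, 133.34], [12.68, 142.11], [-81.47, 261.47], [9.98, 163.14], [-165.26, 165.26]. Speed limits (degrees/s): [136.94, 136.94, 180, 180, 180, 180].

## Interface

Orientations are given as a 3x3 rotation matrix whose columns are the frame's x, y, z axes.
In Python, from rig import env gives the robot as it stands.
- The arm moves only by the tool move_arm, never from a script. Its argument "plan" is a list of rows, each a list of 7 numbers: the turn, a rotation vector about the tool's x, y, z in degrees, then the shift along the tool's x, y, z in cm, then the gripper command: -1 is shut, 1 is fully open, values between are in proportion. In form: [[ax, ay, az, tx, ty, tz, jaw], ...]. A call has 1 to 5 rows; each row is the pose to reach, as a shift and turn from the pose commanded when the call began, along the tool's axes at that moment; what a row does not reach only later rows make up. A row lasts 1/10 s, in which the tool goes at most 50 mm and 8.59 degrees, less where a joint would pass 70% of its speed; a pose out of reach is approached as far as the arm can. A call with a gripper value outside its range is refused whole. The fingers move at their own pace and stop on an object; "squeeze" is the grip in N (left out, the last holds). Time passes only in rows, so rows that repeat a pose let the fingers close. It gives the time, the measured TCP pose, the force, the opening and the grip force at its end, in the units of the state.
- env.observe(): the state, without advancing time (a new reading comes with each control period).
- env.get_image(name): name is "scene" or "top"; returns a dict with "color" (384x512x3 uint8, red, green, blue), "fov_y" (degrees; the focal length in pixels is half the picture's height over the tangent of half this angle, whatever the lens; pixels are square), "cx", "cy" (the principal point, pixels), "R" (3x3) and "t" (3): a world point X has camera coordinates R X + t. Camera axes: x right, y down, z forward; pixel columns grow to the right and rows downward; lengths in m; the calibration is good to about 2 mm. A picture is of the moment at which its call begins. There is no depth.
- env.close_job(): hands the job in; it is judged then, once.
Trained networks look in a picture, given as the dict that the camera call returned (one of the last four; its "shot" number tells which), for a name from the list of things; names that differ only in an ending like _2 or _b are one class to them, and where a whole thing is asked for, a point or a joint stands for the part that bears it (a point fixed in the world has none). Each returns a list of dicts, best first, with "conf" (0 to 1); they miss things now and then, are a little off and sometimes report something else, mostly with a low value. They report only what shows in the picture. A call takes as long as a camera call. They do not tell look-alikes from the thing itself.
- env.outline_of(target, picture): "mask" (384x512 bool, what is visible of it) and "bbox" ([centre column, centre row, width, height] in pixels, round what is visible of it).
- env.tip_of(target, picture): "pixel" ([column, row] in pixels: a listed point, or the origin of a listed thing).
The state is a dict: "time_s": time; "q": joint angles; "qvel": joint speeds; "joint_efforts": joint torques, N m; "position": TCP position; "tool_rot": TCP orientation; "ft_force": force on the tool from outside, world axes, zero at the start; "wrist_torque": the same for the moment, N m; "grip_width": finger opening in m; "gripper_force": force on a finger pad.
Only numpy, scipy, OpenCV 4.12 (cv2) and the standard library are available. Lean on these libraries where they do the work, as an engineer would, in place of code of your own. Each camera call takes 0.05 s, during which the arm holds its last target. There are 200 camera calls.

## Working session

There is one attempt and no reset: what is moved stays moved. The work goes in short steps, Python scripts to look and compute and a tool call to move; the robot and the scene stay as the last step left them, time stands still between calls to the robot, and variables do not carry over. Pictures are saved under pics/ and viewed, at most 10 in all, crops included, and the job is handed in when it is done.

Besides the shell and the picture viewer there is one more tool, called after "Request:" as name(argument=value, ...) on one line, values as JSON. move_arm: Moves the arm, as the interface text tells. Its arguments: {"type":"object","properties":{"plan":{"type":"array"},"squeeze":{"type":"number"}},"required":["plan"]}

```bash
mkdir -p pics; python3 - <<'E'
from rig import env
import cv2,numpy as np,pickle
for n in("scene","top"):
    p=env.get_image(n); cv2.imwrite(f"pics/{n}0.png",cv2.resize(p["color"][:,:,::-1],(768,576),interpolation=cv2.INTER_CUBIC))
    pickle.dump(p,open(f"{n}0.pkl","wb"))
    print(n,p["fov_y"],p["cx"],p["cy"],np.round(p["R"],3).tolist(),np.round(p["t"],3))
    for t in("long_board","short_board","crate","stand"):
        print(t,[(np.round(d["bbox"]).tolist(),round(d["conf"],2)) for d in env.outline_of(t,p)],[(np.round(d["pixel"]).tolist(),round(d["conf"],2)) for d in env.tip_of(t,p)])
s=env.observe();print(s["time_s"],s["position"],np.round(s["tool_rot"],3).tolist())
E
```

```text
scene 52.134534548983694 261.727366814179 188.66518713813937 [[-0.02, 1.0, 0.013], [0.73, 0.024, -0.683], [-0.683, -0.004, -0.73]] [-0.09  -0.282  1.373]
long_board [([338.0, 232.0, 94.0, 63.0], 0.75), ([403.0, 145.0, 31.0, 87.0], 0.72)] [([392.0, 166.0], 0.87), ([332.0, 257.0], 0.65)]
short_board [([317.0, 198.0, 57.0, 48.0], 0.82)] [([311.0, 221.0], 0.63)]
crate [([99.0, 210.0, 126.0, 126.0], 0.96)] [([116.0, 221.0], 0.68)]
stand [([309.0, 162.0, 63.0, 52.0], 0.93), ([324.0, 245.0, 75.0, 56.0], 0.91)] [([322.0, 240.0], 0.96), ([308.0, 164.0], 0.59)]
top 52.72755519673246 252.56825087041443 189.67265684072632 [[-0.01, -1.0, 0.003], [-0.997, 0.009, -0.076], [0.076, -0.004, -0.997]] [0.123 0.435 1.015]
long_board [([99.0, 262.0, 39.0, 89.0], 0.82), ([188.0, 120.0, 90.0, 42.0], 0.66)] [([112.0, 254.0], 0.93), ([194.0, 131.0], 0.56), ([213.0, 157.0], 0.2)]
short_board [([205.0, 153.0, 58.0, 26.0], 0.95)] [([210.0, 158.0], 0.9)]
crate [([415.0, 159.0, 132.0, 140.0], 0.93)] [([399.0, 162.0], 0.84)]
stand [([204.0, 151.0, 66.0, 57.0], 0.89), ([208.0, 253.0, 71.0, 72.0], 0.78), ([189.0, 121.0, 88.0, 42.0], 0.38)] [([206.0, 246.0], 0.98), ([204.0, 145.0], 0.69)]
0.9 [ 0.15610525 -0.52734521  0.2313128 ] [[0.959, 0.284, -0.0], [0.284, -0.959, 0.0], [-0.0, -0.0, -1.0]]
```

View pics/scene0.png

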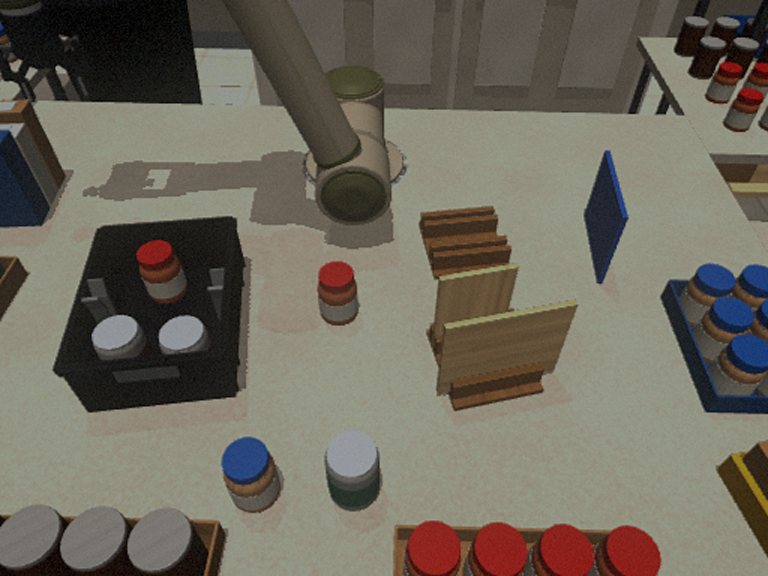

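View pics/top0.png

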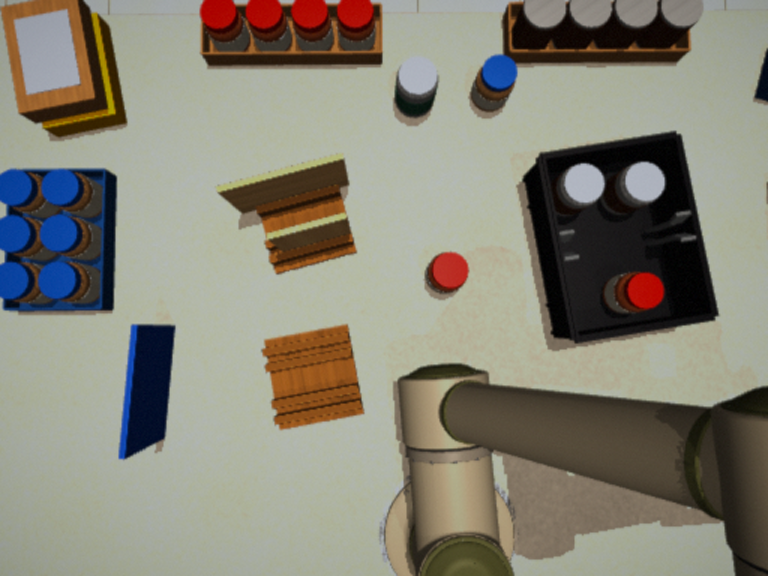

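The top view shows the far stand at about (305,225) in the enlarged picture. The long plywood board's top edge runs (218,187)–(345,156), the short board's (265,240)–(348,217), and the crate is at about (625,235). Candidates:
- **Boards:** long plywood (282,172), short plywood (307,230), and a blue board (147,390), which is not meant.
- **Stands:** far (305,225) and near (313,377). The far one is meant.

Next is a close crop to check.

```bash
python3 - <<'E'
import cv2,pickle,numpy as np
p=pickle.load(open("top0.pkl","rb"));c=p["color"][:,:,::-1]
a=cv2.resize(c[90:190,135:245],None,fx=3.5,fy=3.5,interpolation=cv2.INTER_CUBIC)
b=cv2.resize(c[80:235,345:485],None,fx=2.8,fy=2.8,interpolation=cv2.INTER_CUBIC)
b=np.clip(b.astype(float)*1.6+15,0,255).astype(np.uint8)
o=np.zeros((434,385+392,3),np.uint8);o[:350,:385]=a;o[:434,385:]=b
cv2.imwrite("pics/crop1.png",o)
open("h.py","w").write('''import numpy as np
def back(p,uv,z):
    f=p["color"].shape[0]/2/np.tan(np.radians(p["fov_y"]/2));R=np.array(p["R"]);t=np.array(p["t"])
    d=R.T@np.array([(uv[0]-p["cx"])/f,(uv[1]-p["cy"])/f,1]);o=-R.T@t
    return o+d*(z-o[2])/d[2]
def proj(p,X):
    f=p["color"].shape[0]/2/np.tan(np.radians(p["fov_y"]/2));c=np.array(p["R"])@X+np.array(p["t"])
    return np.array([p["cx"]+f*c[0]/c[2],p["cy"]+f*c[1]/c[2]])
''')
E
```

```text
(no output)
```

View pics/crop1.png

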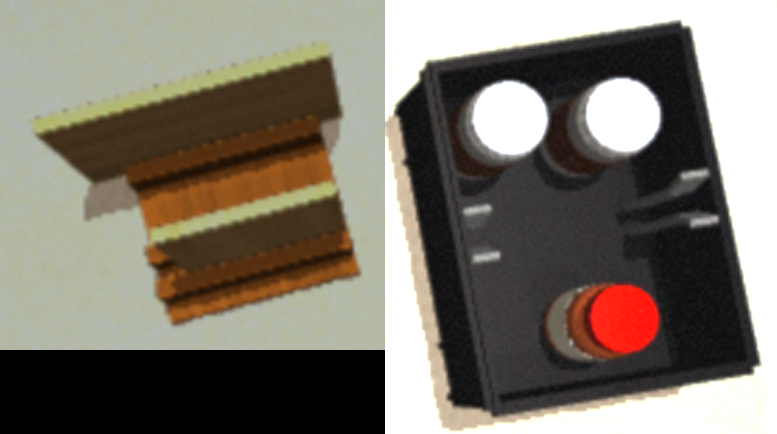

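The crop shows the long plywood board's top edge at (37,127)–(329,49). The shorter board is behind it at (150,238)–(335,188). The crate rim corners are (429,63), (682,23), (760,365), (493,415), with the rib tops between them. The choice of board is confirmed.

```bash
python3 - <<'E'
import pickle,numpy as np
from h import *
p=pickle.load(open("top0.pkl","rb"))
def A(u,v):return ((u+.5)/3.5-.5+135,(v+.5)/3.5-.5+90)
def B(u,v):return ((u-385+.5)/2.8-.5+345,(v+.5)/2.8-.5+80)
def show(n,pts,z):
    P=np.array([back(p,q,z)[:2] for q in pts]);print(n,P.round(4).tolist(),"mid",P.mean(0).round(4));return P
L=show("long",[A(37,127),A(329,49)],.175);d=L[0]-L[1];print(np.hypot(*d),np.degrees(np.arctan2(d[1],d[0])))
S=show("short",[A(150,238),A(335,188)],.175);d=S[0]-S[1];print(np.hypot(*d),np.degrees(np.arctan2(d[1],d[0])))
C=show("crate",[B(429,63),B(682,23),B(760,365),B(493,415)],.12)
for i in range(4):
    d=C[i]-C[(i+1)%4];print(np.hypot(*d),np.degrees(np.arctan2(d[1],d[0])))
G=show("ribs",[B(482,234),B(699,197.5)],.12);d=G[0]-G[1];print(np.hypot(*d),np.degrees(np.arctan2(d[1],d[0])))
s=pickle.load(open("scene0.pkl","rb"))
for X in (np.r_[L[0],.175],np.r_[L[1],.175],*[np.r_[c,.12] for c in C]):print((proj(s,X)*1.5).round(1))
E
```

```text
long [[0.572, 0.3622], [0.6221, 0.1721]] mid [0.597  0.2672]
0.19661840219002258 104.77008391527029
short [[0.4984, 0.2884], [0.5301, 0.1687]] mid [0.5142 0.2286]
0.12385940059832487 104.8050601365866
crate [[0.6397, -0.1457], [0.6734, -0.368], [0.3745, -0.4202], [0.3343, -0.1907]] mid [ 0.5055 -0.2811]
0.2248186141505521 98.63440902384323
0.30340164262538244 9.902664624462671
0.2329199828014914 -80.05470134606765
0.3086587519721699 -171.61156587423105
ribs [[0.4893, -0.1867], [0.5193, -0.3752]] mid [ 0.5043 -0.281 ]
0.1908702173399208 99.05222815088135
[574.1 300.2]
[444.2 323.9]
[221.2 352.3]
[ 57.8 368. ]
[ 97.8 225.8]
[233.4 213.9]
```

Request:
move_arm(plan=[[0, 0, -8.5, 3.2, -3.15, -1.6, 0.2], [0, 0, -17, 6.4, -6.3, -3.2, 0.2], [0, 0, -25.5, 9.6, -9.45, -4.8, 0.2], [0, 0, -34, 12.8, -12.6, -6.4, 0.2], [0, 0, -42.5, 16, -15.75, -8, 0.2]])

```text
time_s: 1.4
position: [0.2653, -0.3292, 0.312]
tool_rot: [[0.51, 0.86, 0.0], [0.86, -0.51, -0.0], [-0.0, 0.0, -1.0]]
ft_force: [1.3, -1.1, 0.1]
grip_width: 0.0513
gripper_force: 0.0
```

Request:
move_arm(plan=[[0, 0, -8.5, 4.8, -0.1, -0.4, 0.2], [0, 0, -17, 9.6, -0.2, -0.8, 0.2], [0, 0, -25.5, 14.4, -0.3, -1.2, 0.2], [0, 0, -34, 19.2, -0.4, -1.6, 0.2], [0, 0, -42.5, 24, -0.6, -2, 0.2]])

```text
time_s: 1.9
position: [0.3838, -0.1203, 0.3317]
tool_rot: [[-0.205, 0.979, 0.001], [0.979, 0.205, -0.0], [-0.001, 0.001, -1.0]]
ft_force: [0.3, -0.6, 0.6]
grip_width: 0.051
gripper_force: 0.0
```

Request:
move_arm(plan=[[0, 0, -2.9, 3.64, 3.12, 0, 0.2], [0, 0, -2.9, 7.28, 6.24, 0, 0.2], [0, 0, -2.9, 10.92, 9.36, 0, 0.2], [0, 0, -2.9, 14.56, 12.48, 0, 0.2], [0, 0, -2.9, 18.2, 15.6, 0, 0.2]])

```text
time_s: 2.4
position: [0.5005, 0.0894, 0.3315]
tool_rot: [[-0.249, 0.969, 0.001], [0.969, 0.249, -0.0], [-0.0, 0.0, -1.0]]
ft_force: [0.3, -0.4, 0.5]
grip_width: 0.0511
gripper_force: 0.0
```

Request:
move_arm(plan=[[0, 0, -0.4, 3, 2.8, 0.5, 0.2], [0, 0, -0.4, 6, 5.6, 2, 0.2], [0, 0, -0.4, 9, 8.4, 4, 0.2], [0, 0, -0.4, 12, 11.2, 6, 0.2], [0, 0, -0.4, 14.8, 13.8, 7.3, 0.2]])

```text
time_s: 2.9
position: [0.5971, 0.2667, 0.2565]
tool_rot: [[-0.256, 0.967, -0.002], [0.967, 0.256, -0.0], [0.0, -0.002, -1.0]]
ft_force: [0.3, 0.2, 0.3]
grip_width: 0.0515
gripper_force: 0.0
```

```bash
python3 - <<'E'
from rig import env
import cv2,numpy as np
from h import *
s=env.observe();print(s["position"],np.round(s["tool_rot"],3).tolist())
o=[]
for n in("scene","top"):
    p=env.get_image(n); u=proj(p,np.array([.597,.267,.19])).round().astype(int)
    x,y=np.clip(u[0],65,446),np.clip(u[1],65,318);c=p["color"][y-65:y+65,x-65:x+65,::-1]
    print(n,x-65,y-65);o.append(cv2.resize(c,(390,390),interpolation=cv2.INTER_CUBIC))
cv2.imwrite("pics/near.png",np.hstack(o))
E
```

```text
[0.5971233  0.26666015 0.25650658] [[-0.256, 0.967, -0.002], [0.967, 0.256, -0.0], [0.0, -0.002, -1.0]]
scene 276 138
top 121 48
```

View pics/near.png

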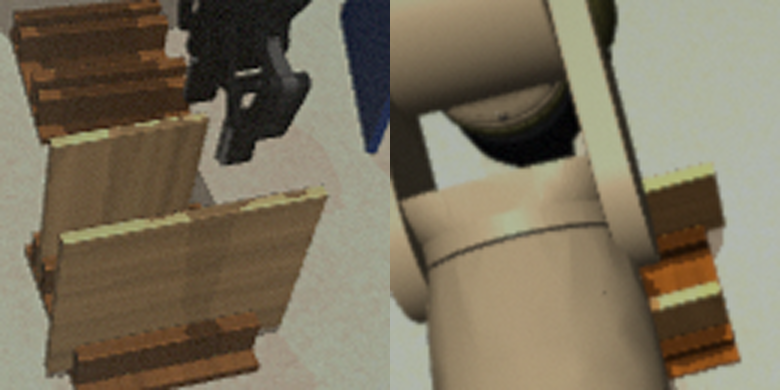

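Request:
move_arm(plan=[[0, 0, 0, 0, 0, 4, 0.2], [0, 0, 0, 0, 0, 8, 0.2], [0, 0, 0, 0, 0, 10.5, 0.2], [0, 0, 0, 0, 0, 11.5, 0.2], [0, 0, 0, 0, 0, 11.5, 0.2]], squeeze=50)

```text
time_s: 3.5
position: [0.5966, 0.2645, 0.1429]
tool_rot: [[-0.255, 0.967, -0.001], [0.967, 0.255, -0.0], [-0.0, -0.001, -1.0]]
ft_force: [0.0, 0.6, -0.5]
grip_width: 0.051
gripper_force: 0.0
```

Request:
move_arm(plan=[[0, 0, 0, 0, 0, 0, -0.6], [0, 0, 0, 0, 0, 0, -1], [0, 0, 0, 0, 0, 0, -1], [0, 0, 0, 0, 0, 0, -1], [0, 0, 0, 0, 0, 0, -1]])

```text
time_s: 4.0
position: [0.5975, 0.265, 0.1449]
tool_rot: [[-0.255, 0.967, 0.003], [0.967, 0.255, 0.001], [-0.0, 0.003, -1.0]]
ft_force: [0.3, -0.6, 6.8]
grip_width: 0.0094
gripper_force: 49.8
```

Request:
move_arm(plan=[[0, 0, 0, 0, 0, -1, -1], [0, 0, 0, 0, 0, -3, -1], [0, 0, 0, 0, 0, -6, -1], [0, 0, 0, 0, 0, -10, -1], [0, 0, 0, 0, 0, -14, -1]])

```text
time_s: 4.5
position: [0.5962, 0.2648, 0.2848]
tool_rot: [[-0.255, 0.967, -0.002], [0.967, 0.255, -0.0], [0.0, -0.002, -1.0]]
ft_force: [1.1, -0.3, -2.1]
grip_width: 0.0092
gripper_force: 49.2
```

Request:
move_arm(plan=[[0, 0, 0, 0, 0, -2, -1], [0, 0, 0, 0, 0, -3, -1], [0, 0, 0, 0, 0, -3.5, -1], [0, 0, 0, 0, 0, -3.5, -1], [0, 0, 0, 0, 0, -3.5, -1]])

```text
time_s: 5.0
position: [0.5966, 0.2649, 0.3168]
tool_rot: [[-0.255, 0.967, -0.003], [0.967, 0.255, -0.001], [0.0, -0.003, -1.0]]
ft_force: [-0.2, 1.7, -3.1]
grip_width: 0.0092
gripper_force: 49.2
```

```bash
python3 - <<'E'
from rig import env
import cv2,numpy as np
s=env.observe();print(s["position"],s["ft_force"],s["grip_width"],s["wrist_torque"])
p=env.get_image("scene");cv2.imwrite("pics/lift.png",cv2.resize(p["color"][60:300,180:500,::-1],(768,576),interpolation=cv2.INTER_CUBIC))
E
```

```text
[0.596611   0.26485844 0.31679992] [-0.19563725  1.70868441 -3.10062154] 0.009245905731772665 [-0.00508115  0.01352217 -0.04769235]
```

View pics/lift.png

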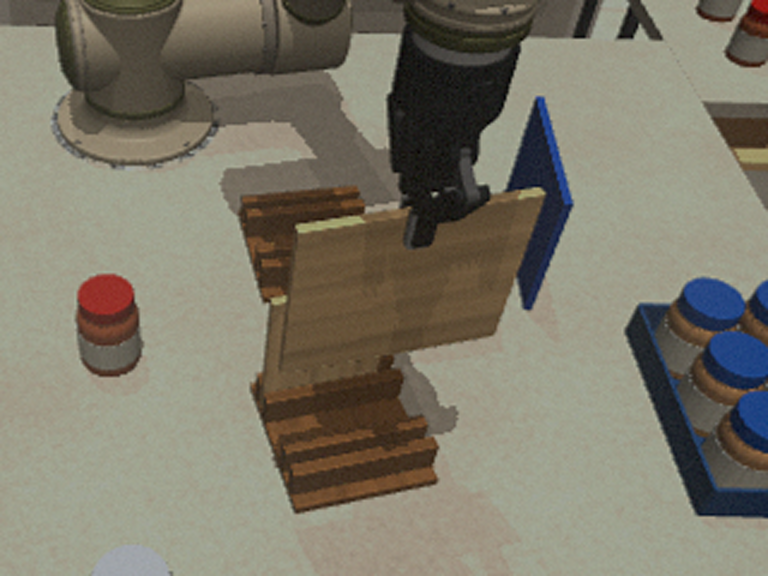

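Board is held upright, with its top edge at (298,229)–(543,193) in this crop, and the short board is still in the stand. Next is measuring how the board sits relative to the tool.

```bash
python3 - <<'E'
import pickle,numpy as np
from h import *
p=pickle.load(open("scene0.pkl","rb"))
P=np.array([back(p,((u+.5)/2.4-.5+180,(v+.5)/2.4-.5+60),.347) for u,v in((298,229),(543,193))])
print(P,P.mean(0));d=P[1]-P[0];print(np.hypot(*d[:2]),np.degrees(np.arctan2(d[1],d[0])))
m=P.mean(0)[:2]-[.5966,.2648];print("along tool x,y",m@[-.255,.967],m@[.967,.255])
# crate from scene: predicted ribs
for q in([.4893,-.1867,.12],[.5193,-.3752,.12]):print(proj(p,np.array(q))*1.5)
E
```

```text
[[0.6240172  0.1723861  0.347     ]
 [0.57618433 0.36324402 0.347     ]] [0.60010076 0.26781506 0.347     ]
0.19676059051276756 104.0696876864521
along tool x,y 0.0020228649978098886 0.004154077918598568
[216.26613834 276.27964571]
[ 93.07235526 287.15874306]
```

Request:
move_arm(plan=[[0, 0, 0, -2, -0.9, 0, -1], [0, 0, 0, -5.5, -2.5, 0, -1], [0, 0, 0, -9.5, -4.3, 0, -1], [0, 0, 0, -13.5, -6.1, 0, -1], [0, 0, 0, -17.5, -7.9, 0, -1]])

```text
time_s: 5.55
position: [0.5643, 0.0741, 0.3175]
tool_rot: [[-0.256, 0.967, -0.001], [0.967, 0.256, 0.0], [0.0, -0.001, -1.0]]
ft_force: [0.7, -0.1, -2.2]
grip_width: 0.0092
gripper_force: 49.2
```

Request:
move_arm(plan=[[0, 0, 0, -4, -1.8, 0, -1], [0, 0, 0, -8, -3.6, 0, -1], [0, 0, 0, -12, -5.4, 0, -1], [0, 0, 0, -16, -7.2, 0, -1], [0, 0, 0, -20, -9, 0, -1]])

```text
time_s: 6.05
position: [0.5284, -0.1424, 0.3176]
tool_rot: [[-0.255, 0.967, -0.001], [0.967, 0.255, 0.001], [0.001, -0.001, -1.0]]
ft_force: [0.1, -0.4, -2.0]
grip_width: 0.0094
gripper_force: 49.3
```

Request:
move_arm(plan=[[0, 0, 1.5, -3.8, -1.7, 0, -1], [0, 0, 3, -7.5, -3.4, 0, -1], [0, 0, 4.5, -11, -5, 0, -1], [0, 0, 5.6, -13, -5.9, 0, -1], [0, 0, 5.6, -13, -5.9, 0, -1]])

```text
time_s: 6.55
position: [0.5044, -0.2841, 0.3168]
tool_rot: [[-0.156, 0.988, -0.002], [0.988, 0.156, 0.001], [0.001, -0.002, -1.0]]
ft_force: [0.1, 0.5, -2.5]
grip_width: 0.0091
gripper_force: 49.2
```

Request:
move_arm(plan=[[0, 0, 0, 0, 0, 1, -1], [0, 0, 0, 0, 0, 2.5, -1], [0, 0, 0, 0, 0, 3.5, -1], [0, 0, 0, 0, 0, 3.5, -1]])

```text
time_s: 6.95
position: [0.5051, -0.2802, 0.2815]
tool_rot: [[-0.161, 0.987, -0.003], [0.987, 0.161, 0.002], [0.003, -0.002, -1.0]]
ft_force: [-0.0, -0.6, -1.8]
grip_width: 0.0095
gripper_force: 49.2
```

```bash
python3 - <<'E'
from rig import env
import cv2,numpy as np,pickle
s=env.observe();print(s["position"],s["ft_force"],np.round(s["tool_rot"],3).tolist())
p=env.get_image("scene");q=env.get_image("top");pickle.dump((p,q),open("c.pkl","wb"))
a=cv2.resize(p["color"][95:285,20:180,::-1],(400,475),interpolation=cv2.INTER_CUBIC)
b=cv2.resize(q["color"][70:260,330:490,::-1],(400,475),interpolation=cv2.INTER_CUBIC)
cv2.imwrite("pics/above.png",np.clip(np.hstack([a,b])*1.5+10.,0,255).astype(np.uint8))
E
```

```text
[ 0.50508105 -0.28017768  0.2814957 ] [-0.02692247 -0.59583567 -1.82499706] [[-0.161, 0.987, -0.003], [0.987, 0.161, 0.002], [0.003, -0.002, -1.0]]
```

View pics/above.png

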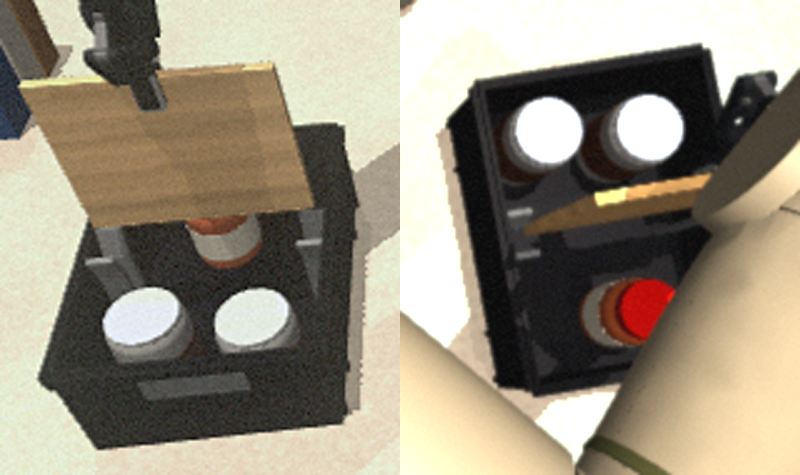

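The scene view shows the board's underside at (92,228)–(313,207), just above the rib mouths. In the top view its lower left end is at (528,232), between the rib tops at (518,215) and (527,253). I'll check this with numbers.

```bash
python3 - <<'E'
import pickle,numpy as np
from h import *
p,q=pickle.load(open("c.pkl","rb"));k=2.5
ax=np.array([-.157,.988]);ay=np.array([.988,.157])
def sh(n,P):
    m=P.mean(0)[:2];print(n,P[:,:2].round(4).tolist(),m.round(4),"along",(m@ax).round(4),"across",(m@ay).round(4),np.degrees(np.arctan2(*(P[1]-P[0])[[1,0]])).round(1))
S=lambda u,v,z:back(p,((u+.5)/k-.5+20,(v+.5)/k-.5+95),z)
T=lambda u,v,z:back(q,((u-400+.5)/k-.5+330,(v+.5)/k-.5+70),z)
sh("scene bottom(front edge, true centre ~ -5mm across)",np.array([S(92,228,.147),S(313,207,.147)]))
sh("scene top mid",np.array([S(22,85,.3115),S(273,67,.3115)]))
sh("scene ribs",np.array([back(p,(93/1.5,292/1.5),.12),back(p,(216/1.5,279/1.5),.12)]))
sh("top: rib, board end",np.array([T(522.5,234,.12),T(528,231,.147)]))
print((T(522.5,234,.12)[:2]@ay).round(4),(T(528,231,.147)[:2]@ay).round(4))
E
```

```text
scene bottom(front edge, true centre ~ -5mm across) [[0.5268, -0.3756], [0.493, -0.1786]] [ 0.5099 -0.2771] along -0.3538 across 0.4603 99.7
scene top mid [[0.5244, -0.3721], [0.4936, -0.1779]] [ 0.509 -0.275] along -0.3516 across 0.4597 99.0
scene ribs [[0.5295, -0.3715], [0.4953, -0.1858]] [ 0.5124 -0.2787] along -0.3558 across 0.4625 100.4
top: rib, board end [[0.4892, -0.1852], [0.4881, -0.1815]] [ 0.4887 -0.1833] along -0.2579 across 0.454 105.6
0.4542 0.4538
```

Request:
move_arm(plan=[[0, 0, 0, -0.3, 0.1, 0.5, -1], [0, 0, 0, -0.3, 0.1, 1.7, -1], [0, 0, 0, -0.3, 0.1, 2.9, -1], [0, 0, 0, -0.3, 0.1, 4.1, -1], [0, 0, 0, -0.3, 0.1, 4.6, -1]])

```text
time_s: 7.55
position: [0.5067, -0.2843, 0.2364]
tool_rot: [[-0.16, 0.987, -0.001], [0.987, 0.16, 0.001], [0.001, -0.001, -1.0]]
ft_force: [0.6, -1.1, -2.9]
grip_width: 0.0092
gripper_force: 49.2
```

```bash
python3 - <<'E'
from rig import env
import cv2,numpy as np,pickle
s=env.observe();print(s["position"],s["ft_force"],np.round(s["tool_rot"],3).tolist())
p=env.get_image("scene");q=env.get_image("top")
a=cv2.resize(p["color"][95:285,20:180,::-1],(400,475),interpolation=cv2.INTER_CUBIC)
b=cv2.resize(q["color"][110:205,350:430,::-1],(400,475),interpolation=cv2.INTER_CUBIC)
cv2.imwrite("pics/in1.png",np.clip(np.hstack([a,b])*1.5+10.,0,255).astype(np.uint8))
E
```

```text
[ 0.50668264 -0.28426914  0.23639271] [ 0.59627919 -1.10392327 -2.86912401] [[-0.16, 0.987, -0.001], [0.987, 0.16, 0.001], [0.001, -0.001, -1.0]]
```

View pics/in1.png

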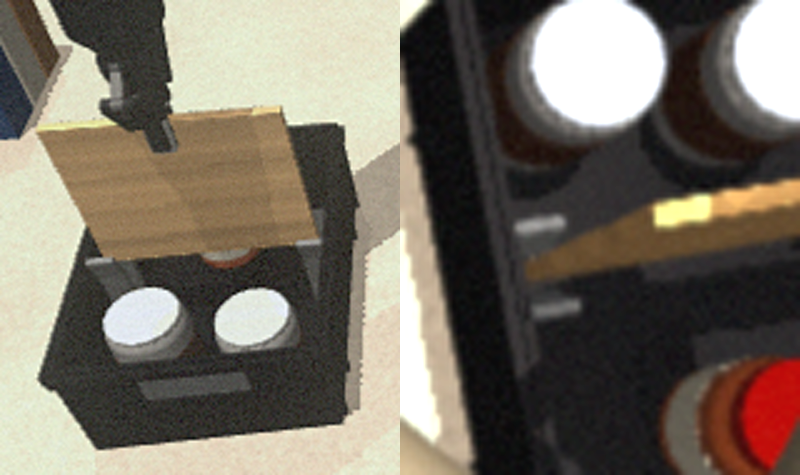

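The board's lower end (525,270) lies midway between the rib tops (540,225) and (555,308), and there is no contact force. Lowering further.

Request:
move_arm(plan=[[0, 0, 0, 0, 0, 0.8, -1], [0, 0, 0, 0, 0, 1.6, -1], [0, 0, 0, 0, 0, 2.4, -1], [0, 0, 0, 0, 0, 3.2, -1], [0, 0, 0, 0, 0, 4, -1]])

```text
time_s: 8.15
position: [0.5067, -0.2843, 0.1965]
tool_rot: [[-0.16, 0.987, -0.0], [0.987, 0.16, 0.0], [0.0, -0.0, -1.0]]
ft_force: [-0.0, 0.1, -1.7]
grip_width: 0.0093
gripper_force: 49.3
```

Request:
move_arm(plan=[[0, 0, 0, 0, 0, 0.8, -1], [0, 0, 0, 0, 0, 1.6, -1], [0, 0, 0, 0, 0, 2.4, -1], [0, 0, 0, 0, 0, 3.2, -1], [0, 0, 0, 0, 0, 4, -1]])

```text
time_s: 8.65
position: [0.5068, -0.2844, 0.1566]
tool_rot: [[-0.16, 0.987, -0.0], [0.987, 0.16, 0.0], [0.0, -0.0, -1.0]]
ft_force: [0.1, -0.1, -2.2]
grip_width: 0.0092
gripper_force: 49.3
```

Request:
move_arm(plan=[[0, 0, 0, 0, 0, 0.6, -1], [0, 0, 0, 0, 0, 1.0, -1], [0, 0, 0, 0, 0, 1.3, -1], [0, 0, 0, 0, 0, 1.6, -1], [0, 0, 0, 0, 0, 1.6, -1]])

```text
time_s: 9.15
position: [0.5067, -0.2843, 0.1411]
tool_rot: [[-0.16, 0.987, -0.0], [0.987, 0.16, 0.0], [0.0, -0.0, -1.0]]
ft_force: [-0.6, 0.0, -2.7]
grip_width: 0.0093
gripper_force: 49.2
```

Request:
move_arm(plan=[[0, 0, 0, 0, 0, 0.1, -1], [0, 0, 0, 0, 0, 0.2, -1], [0, 0, 0, 0, 0, 0.25, -1], [0, 0, 0, 0, 0, 0.3, -1]])

```text
time_s: 9.55
position: [0.5071, -0.2845, 0.1398]
tool_rot: [[-0.16, 0.987, 0.002], [0.987, 0.16, -0.001], [-0.002, 0.002, -1.0]]
ft_force: [-1.1, 2.9, 10.9]
grip_width: 0.0089
gripper_force: 51.3
```

Floor contact at the expected height. Releasing the board.

Request:
move_arm(plan=[[0, 0, 0, 0, 0, 0.2, -0.7], [0, 0, 0, 0, 0, 0.2, -0.4], [0, 0, 0, 0, 0, 0.2, 0], [0, 0, 0, 0, 0, 0.2, 0], [0, 0, 0, 0, 0, 0.2, 0]])

```text
time_s: 10.05
position: [0.5068, -0.2844, 0.1363]
tool_rot: [[-0.16, 0.987, -0.0], [0.987, 0.16, 0.0], [0.0, -0.0, -1.0]]
ft_force: [0.0, -0.4, -0.1]
grip_width: 0.0422
gripper_force: 0.0
```

Request:
move_arm(plan=[[0, 0, 0, 0, 0, -2, 0], [0, 0, 0, 0, 0, -5, 0], [0, 0, 0, 0, 0, -9, 0], [0, 0, 0, 0, 0, -13, 0], [0, 0, 0, 0, 0, -16, 0]])

```text
time_s: 10.55
position: [0.5069, -0.2844, 0.2991]
tool_rot: [[-0.16, 0.987, 0.002], [0.987, 0.16, -0.002], [-0.002, 0.002, -1.0]]
ft_force: [-1.0, -0.5, 0.5]
grip_width: 0.0429
gripper_force: 0.0
```

```bash
python3 - <<'E'
from rig import env
import cv2,numpy as np
s=env.observe();print(s["position"],s["ft_force"],s["grip_width"])
p=env.get_image("scene")
cv2.imwrite("pics/fin.png",cv2.resize(p["color"][:,:,::-1],(768,576),interpolation=cv2.INTER_CUBIC))
E
```

```text
[ 0.50685056 -0.28437568  0.29906048] [-0.95631702 -0.46885932  0.49805091] 0.0428559296682716
```

View pics/fin.png

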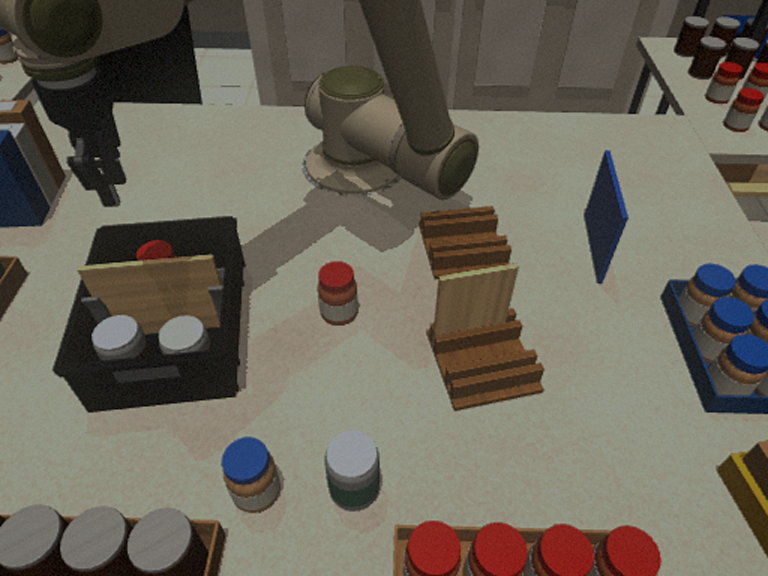

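The long board stands in the crate's slot with its top edge at (83,268)–(216,258), and the short board is still in the stand at (475,300). The gripper is clear, so I'm handing in.

```bash
python3 -c "
from rig import env
print(env.close_job())"
```

```text
the job is handed in; nothing more can be done
None
```

The long board was lowered to the crate floor in the middle slot and released, the short board still stands in the stand, and the job is handed in (no verdict was returned).

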